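# Serve the dark bread roll with the tongs

## Task

Pick up the serving tongs by their black grips, take the dark seeded bread roll off the chopping board between the tongs' jaws, and hold it up over the middle of the blue plate, about a hand's breadth above it. Touch the bread only with the tongs, and leave the two pale rolls and the plate where they are. Finish while still holding the roll in the air in the squeezed tongs: do not put it down.

Things in the scene. Friction and masses are not known exactly. Their poses are not given: they have to be found in the camera images.
- tongs: Kitchen serving tongs lying flat, loose, on the worktop, jaws open: 34 mm high, 275 mm long, 115 g. Two steel arms hinged at a dark pivot block at the rear, sprung apart (let go, they spring open). Origin: midway between the two black grips, on the underside; x points to the jaws, y to the left arm, z up. Pivot 100 mm behind the origin, jaw ends 135 mm ahead.
- tongs_grip (a point): Middle of the grips, 17 mm above the underside; grasp here from above, one finger outside each grip. Grips: upright plates 54 mm long, 34 mm high. Relaxed they measure 60 mm over their outer faces here (65 mm at their front edge). The spring pushes back with about 5 N relaxed, 8 N closed on a roll.
- tongs_jaws (a point): Point midway between the jaws, 115 mm ahead of the grip point, 17 mm above the tongs' underside. Black jaw pads 38 mm long, 34 mm high, 6 mm thick; relaxed 96 mm apart inside, 110 mm outside. Jaws move 2.15 times as much as the grips: 54 mm over the grips leaves about 80 mm between the jaws, 40 mm leaves 54 mm (a roll's width; grips and jaws then parallel).
- tongs_left: Left arm of the tongs with its grip and jaw (moves on the hinge). Origin on its hinge axis, 100 mm behind and 12 mm left of the tongs' origin, on the underside.
- tongs_right: Right arm of the tongs with its grip and jaw (moves on the hinge). Origin on its hinge axis, 100 mm behind and 12 mm right of the tongs' origin, on the underside.
- dark_roll: The roll to serve, dark brown with light seeds on top: round, 54 mm across (straight sides from 12 to 23 mm above its underside), 42 mm tall, 50 g, rigid; loose on the board. Origin at the centre of its underside.
- dark_roll_center (a point): Centre of the dark roll, 21 mm above its underside.
- pale_roll_1: A pale golden roll with a lighter cross on top, to be left alone: round, 54 mm across (straight sides from 12 to 23 mm above its underside), 42 mm tall, 50 g, rigid; loose on the board. Origin at the centre of its underside.
- pale_roll_2: The other pale golden roll with a lighter cross, to be left alone: round, 54 mm across (straight sides from 12 to 23 mm above its underside), 42 mm tall, 50 g, rigid; loose on the board. Origin at the centre of its underside.
- board: Wooden chopping board 250 x 360 x 22 mm, fixed in place. Origin at the centre of its underside; x across its short side, away from the robot; y along its long side. The three rolls stand in a row along y, about 110 mm from centre to centre, in any order.
- plate: Small round blue plate, 150 mm across, 14 mm high, loose on the worktop. Origin at the centre of its underside.
Things that resemble listed ones, but are neither listed nor needed, are in the scene too. There is more than one size of the plate; the one meant has the size given above. What is shaped like the dark_roll but green is not meant.

How it is judged:
By the outcome, as a careful person would: the job done as asked, in the order asked, and still so for the second after the job is handed in, while the arm keeps its last pose, push and grip.
It also fails if it takes over 43 s, if anything falls off the work surface, if the arm or the gripper's body presses on something with over 40 N, if the wrist force passes 120 N, or if a joint passes its speed limit or range.

## Robot

A 7-joint arm with a two-finger parallel gripper is mounted at the origin on a cart in front of the work surface, level with it; the furniture and walls round the work are solid. World frame = base frame: x ahead of the robot, y to its left, z up, the work surface at z = 0. Lengths are in m, angles in rad, forces in N, time in s.
With the tool pointing down it reaches from about 0.425 to 0.875 m from the base axis. Payload 4.7 kg.
Tool frame: the origin (TCP) lies midway between the tips of the shut fingers; the grasp point (between the pads) lies ctrl.hold_point_z behind it (ctrl.hold_point_z is the distance from the TCP to the grasp point, in m); y points along the fingers, z is the direction in which the jaws open and shut, and the axes are right-handed (so a half turn about y gives the same grasp; the last joint's range is limited). The gripper opens to 85 mm and grips with 20 to 120 N. Pads are 22 mm wide; open, the fingers measure 114 mm over their backs; the gripper's body (76 mm by 85 mm) begins 54 mm behind the grasp point. The pads swing forward as they close: fully open they stand 13 mm farther back than shut.
Start: joints at [1.134, 0.321, -0.07, 1.45, 0.023, 1.371, -0.057], TCP at [0.283, -0.585, 0.231] pointing down, gripper open.
Joint ranges: [-2.86, 2.86], [-0.3, 2.09], [-1.38, 1.24], [0.06, 2.45], [-1.56, 4.7], [0.09, 2.05], [-2.69, 2.69]. Speed limits (rad/s): [2.57, 2.57, 3.14, 3.14, 3.14, 3.14, 3.14].

## Interface

Orientations are given as a 3x3 rotation matrix whose columns are the frame's x, y, z axes.
In Python, from rig import ctrl, imaging gives the robot as it stands. The module is installed in compiled form; this text tells all that it offers.
- The arm moves only by the shell command python3 -m pendant 'ROWS'. ROWS is JSON, a list of rows, each an object of numbers: "x", "y", "z": the shift along the world's x, y, z in mm; "rx", "ry", "rz": the turn, a rotation vector about the world's x, y, z in rad; "fingers": the closure, from 0 (fully open) to 1 (shut). A call has 1 to 12 rows; each row is the pose to reach, as a shift and turn from the pose commanded when the call began; what a row does not reach only later rows make up. A row lasts 1/10 s, in which the tool goes at most 50 mm and 8.59 degrees, less where a joint would pass 70% of its speed; a pose out of reach is approached as far as the arm can. A call with a gripper value outside its range is refused whole. The fingers move at their own pace and stop on an object; the grip force is fixed at half the most. Time passes only in rows, so rows that repeat a pose let the fingers close. It gives the time, the measured TCP pose, the force and the opening at its end, in the units of the state.
- ctrl.sense(): the state, without advancing time (a new reading comes with each control period).
- imaging.capture(name): name is "scene" or "side" or "wrist"; returns the picture (384x512x3 uint8, blue, green, red); there is no depth.
- imaging.calibration(name): a dict with "camera_matrix" (3x3 intrinsics, pixels), "world_from_camera" (4x4, takes a point from camera to world coordinates). Camera axes: x right, y up, looking along -z (the intrinsics and any distortion apply to the point x, -y, -z); pixel columns grow to the right and rows downward; lengths in m; the calibration is good to about 2 mm. A picture is of the moment at which its call begins: read the wrist's pose just before it. calibration takes no time and is no camera call; for the wrist camera it gives the pose at the moment of the call.
- ctrl.job_done(): hands the job in, once; it reports no verdict.
The state is a dict: "time_s": time; "joint_pos": joint angles; "qd": joint speeds; "effort": joint torques, N m; "ee_pos": TCP position; "tcp_rot": TCP orientation; "ft_force": force on the tool from outside, world axes, zero at the start; "wrist_torque": the same for the moment, N m; "gripper_width": finger opening in m.
Only numpy, scipy, OpenCV 4.12 (cv2) and the standard library are available. Lean on these libraries where they do the work, as an engineer would, in place of code of your own. Each camera call takes 0.05 s, during which the arm holds its last target.

## Working session

There is one attempt and no reset: what is moved stays moved. The work goes in short steps, Python scripts to look and compute and a shell command to move; the robot and the scene stay as the last step left them, time stands still between calls to the robot, and variables do not carry over. Pictures are saved under pics/ and viewed, and the job is handed in when it is done.

```bash
mkdir -p pics
python3 - <<'E'
from rig import ctrl, imaging
import cv2, numpy as np
np.set_printoptions(precision=4,suppress=True)
print(ctrl.sense(), ctrl.hold_point_z)
for n in ("scene","side"):
    im=imaging.capture(n); cv2.imwrite(f"pics/{n}0.png",im)
    c=imaging.calibration(n); print(n,c)
E
```

```text
{'time_s': 0.0, 'joint_pos': array([ 1.1341,  0.3219, -0.0701,  1.4517,  0.0226,  1.3708, -0.0569]), 'qd': array([ 0.0009, -0.0001,  0.0004,  0.0004,  0.0002, -0.0008, -0.0002]), 'effort': array([  0.0006, -49.3571,  -0.3818, -31.4334,   0.0131,   0.0113,
         0.    ]), 'ee_pos': array([ 0.2829, -0.5846,  0.2302]), 'tcp_rot': array([[-0.9001, -0.0009,  0.4357],
       [-0.4357,  0.0017, -0.9001],
       [ 0.0001, -1.    , -0.002 ]]), 'ft_force': array([ 0.5766, -0.0942, -0.437 ]), 'wrist_torque': array([-0.0329, -0.0342,  0.0031]), 'gripper_width': 0.08549545551422714} 0.0187
scene {'camera_matrix': array([[450.787 ,   0.    , 255.15  ],
       [  0.    , 450.787 , 186.9477],
       [  0.    ,   0.    ,   1.    ]]), 'world_from_camera': array([[-0.4721,  0.5089, -0.7198, -0.4431],
       [-0.8813, -0.2918,  0.3718,  0.4985],
       [-0.0208,  0.8098,  0.5863,  0.8643],
       [ 0.    ,  0.    ,  0.    ,  1.    ]])}
side {'camera_matrix': array([[450.6065,   0.    , 253.8819],
       [  0.    , 450.6065, 187.5525],
       [  0.    ,   0.    ,   1.    ]]), 'world_from_camera': array([[ 0.9382,  0.2106, -0.2746,  0.1668],
       [-0.3461,  0.5723, -0.7434, -0.9672],
       [ 0.0006,  0.7925,  0.6099,  0.8576],
       [ 0.    ,  0.    ,  0.    ,  1.    ]])}
```

View pics/scene0.png

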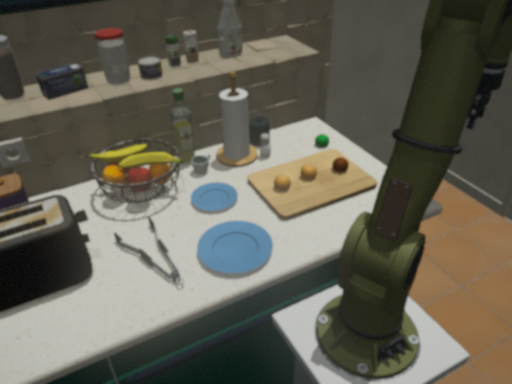

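View pics/side0.png

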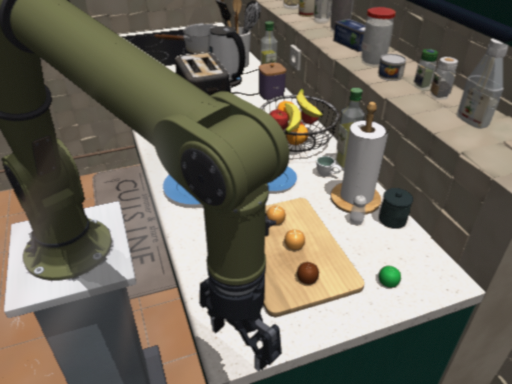

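The scene view shows the tongs near (150,255), two blue plates at (214,197) and (235,247), and the board with the dark roll at (340,164). A green ball sits at (322,140). The side view shows the dark roll at (307,272). Next I'll zoom in and measure.

```bash
cat > h.py <<'E'
from rig import ctrl, imaging
import cv2, numpy as np
np.set_printoptions(precision=4,suppress=True)
def ray(n,u,v,c=None):
    c=c or imaging.calibration(n); K=c["camera_matrix"]; T=c["world_from_camera"]
    d=np.linalg.inv(K)@[u,v,1]; d=T[:3,:3]@[d[0],-d[1],-d[2]]
    return T[:3,3],d
def onz(n,u,v,z,c=None):
    o,d=ray(n,u,v,c); return o+d*(z-o[2])/d[2]
def proj(n,P,c=None):
    c=c or imaging.calibration(n); T=c["world_from_camera"]
    p=T[:3,:3].T@(np.array(P)-T[:3,3]); q=c["camera_matrix"]@[p[0],-p[1],-p[2]]; return q[:2]/q[2]
def fitc(pts):
    A=np.c_[2*pts[:,:2],np.ones(len(pts))]; s=np.linalg.lstsq(A,(pts[:,:2]**2).sum(1),rcond=None)[0]
    return s[:2],np.sqrt(s[2]+s[0]**2+s[1]**2)
E
python3 - <<'E'
from h import *
im=cv2.imread("pics/scene0.png"); hsv=cv2.cvtColor(im,cv2.COLOR_BGR2HSV)
m=cv2.inRange(hsv,(95,90,60),(115,255,255)); 
cs,_=cv2.findContours(m,cv2.RETR_EXTERNAL,cv2.CHAIN_APPROX_NONE)
for c in cs:
    if cv2.contourArea(c)<300: continue
    pts=np.array([onz("scene",u,v,0.012) for u,v in c[:,0]])
    print(c[:,0].mean(0),fitc(pts), pts.min(0),pts.max(0))
# dark roll
im2=cv2.imread("pics/side0.png")
for n,i,(x0,y0,x1,y1) in (("scene",im,(100,215,200,300)),("scene",im,(240,130,390,220)),("side",im2,(240,180,420,320))):
    cv2.imwrite(f"pics/crop_{n}_{x0}.png",cv2.resize(i[y0:y1,x0:x1],None,fx=5 if x0!=240 or n!="side" else 4,fy=5 if x0!=240 or n!="side" else 4,interpolation=cv2.INTER_CUBIC))
for n,i in (("scene",im),("side",im2)):
    h=cv2.cvtColor(i,cv2.COLOR_BGR2HSV)
    m=cv2.inRange(h,(0,110,20),(14,255,140))|cv2.inRange(h,(172,110,20),(180,255,140))
    cs,_=cv2.findContours(m,cv2.RETR_EXTERNAL,cv2.CHAIN_APPROX_NONE)
    for c in cs:
        if cv2.contourArea(c)>60: print(n,cv2.boundingRect(c),cv2.contourArea(c))
E
```

```text
[234.4943 246.8523] (array([0.3914, 0.1355]), np.float64(0.09777878791130706)) [0.2925 0.0366 0.012 ] [0.49  0.235 0.012]
[213.53 196.45] (array([0.6256, 0.0941]), np.float64(0.06633150588466426)) [0.5587 0.027  0.012 ] [0.6925 0.1627 0.012 ]
scene (124, 167, 29, 16) 264.5
scene (334, 159, 13, 12) 108.0
scene (95, 27, 28, 13) 240.5
side (297, 262, 22, 22) 338.0
side (302, 111, 16, 13) 83.0
side (270, 111, 19, 19) 80.5
side (155, 34, 27, 6) 77.0
side (367, 7, 29, 12) 94.0
```

```bash
ls pics
```

```text
crop_scene_100.png
crop_scene_240.png
crop_side_240.png
scene0.png
side0.png
```

View pics/crop_scene_100.png

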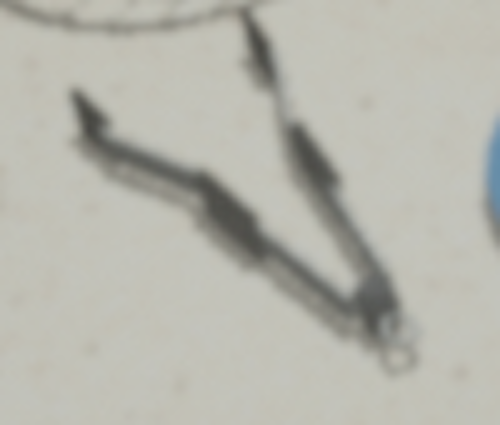

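View pics/crop_scene_240.png

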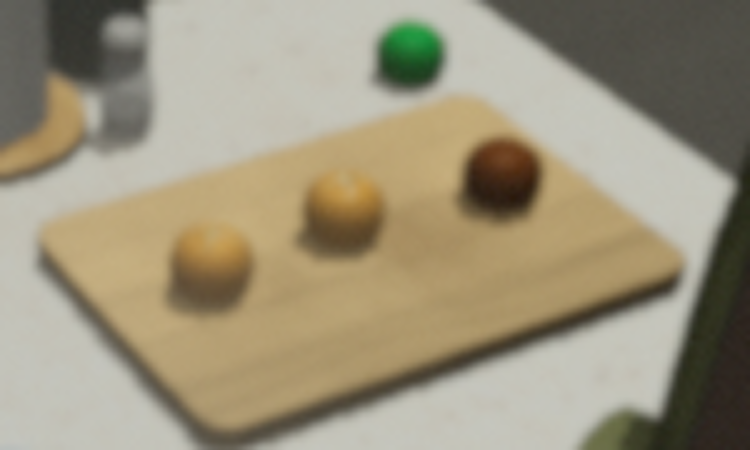

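View pics/crop_side_240.png

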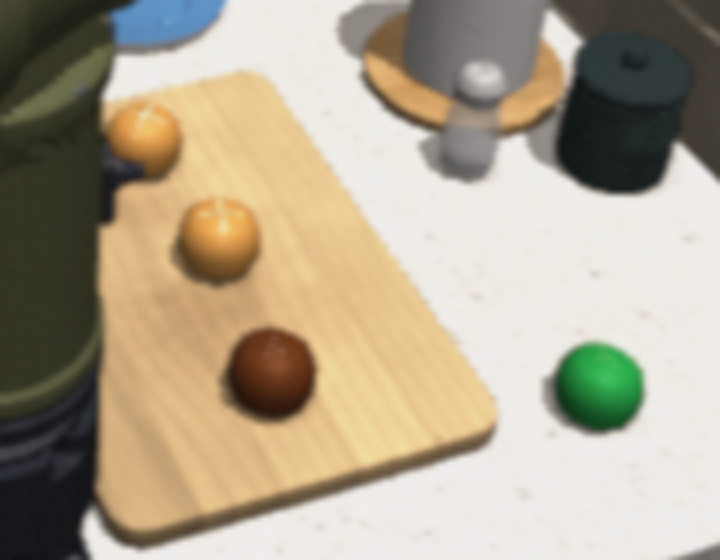

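Run:
```python
from h import *
for nm,u,v,z in (("pivot",375,290,.034),("gripA top c",235,205,.034),("gripB top c",315,148,.034),("jawA",88,112,.034),("jawB",257,42,.034),("jawA end",75,92,.034),("jawB end",245,10,.034)):
    print(nm,onz("scene",100+u/5,215+v/5,z))
def tri(a,b):
    o1,d1=ray("scene",*a);o2,d2=ray("side",*b)
    t=np.linalg.lstsq(np.c_[d1,-d2],o2-o1,rcond=None)[0]
    p,q=o1+t[0]*d1,o2+t[1]*d2; return (p+q)/2,np.linalg.norm(p-q)
S=lambda u,v:(240+u/5,130+v/5); D=lambda u,v:(240+u/4,180+v/4)
print("dark",tri(S(503,175),D(272,373)),onz("scene",*S(503,175),.043),onz("side",*D(272,373),.043))
print("p_mid",tri(S(344,210),D(219,239)),onz("scene",*S(344,210),.043),onz("side",*D(219,239),.043))
print("p_left",tri(S(211,264),D(143,140)),onz("scene",*S(211,264),.043))
print("green",tri(S(411,54),D(598,387)))
im=cv2.imread("pics/side0.png");h=cv2.cvtColor(im,cv2.COLOR_BGR2HSV)
m=cv2.inRange(h,(95,80,60),(115,255,255));
ys,xs=np.nonzero(m[170:195,260:300]); print(xs.max()+260,ys.min()+170,ys.max()+170, onz("side",xs.max()+260,(ys[xs==xs.max()]).mean()+170,.014))
for P in ((.6256,.0941,.1),(.6,-.2,.1)): print(proj("scene",P),proj("side",P))
```

```text
pivot [0.3527 0.319  0.034 ]
gripA top c [0.4458 0.3624 0.034 ]
gripB top c [0.4667 0.3116 0.034 ]
jawA [0.556  0.4116 0.034 ]
jawB [0.5673 0.312  0.034 ]
jawA end [0.5761 0.4138 0.034 ]
jawB end [0.5985 0.3093 0.034 ]
dark (array([ 0.5394, -0.33  ,  0.0394]), np.float64(0.001996176633822321)) [ 0.5337 -0.3261  0.043 ] [ 0.5388 -0.332   0.043 ]
p_mid (array([ 0.5567, -0.2153,  0.0398]), np.float64(0.0018317487659084799)) [ 0.5515 -0.2123  0.043 ] [ 0.5561 -0.2174  0.043 ]
p_left (array([ 0.5475, -0.1089,  0.0401]), np.float64(0.002066749234924909)) [ 0.5425 -0.1065  0.043 ]
green (array([ 0.7303, -0.3918,  0.0182]), np.float64(0.0014425160467148367))
296 170 190 [0.6886 0.0617 0.014 ]
[211.5571 172.8002] [274.3916 153.6484]
[298.1147 151.1887] [308.8475 214.9894]
```

Small plate (r≈70 mm) is at about (0.626, 0.094) and the dark roll at about (0.539, -0.330). The tongs' grip point is at about (0.456, 0.337) with yaw ≈0.2. I'll move over there and check with the wrist camera.

```bash
python3 -m pendant '[{"x":18,"y":45,"z":20},{"x":36,"y":90,"z":40},{"x":54,"y":135,"z":50},{"x":72,"y":180,"z":50},{"x":90,"y":225,"z":50,"rz":-0.03},{"x":108,"y":270,"z":50,"rz":-0.06},{"x":126,"y":315,"z":50,"rz":-0.1},{"x":144,"y":360,"z":50,"rz":-0.14},{"x":162,"y":405,"z":50,"rz":-0.17},{"x":180,"y":450,"z":50,"rz":-0.2},{"x":198,"y":495,"z":50,"rz":-0.23},{"x":210,"y":540,"z":50,"rz":-0.26}]'
```

```text
validation failed for argument at $[0]...
```

```bash
python3 -m pendant '[{"x":18,"y":45,"z":20,"rx":0,"ry":0,"rz":0,"fingers":0},{"x":36,"y":90,"z":40,"rx":0,"ry":0,"rz":0,"fingers":0},{"x":54,"y":135,"z":50,"rx":0,"ry":0,"rz":0,"fingers":0},{"x":72,"y":180,"z":50,"rx":0,"ry":0,"rz":0,"fingers":0},{"x":90,"y":225,"z":50,"rx":0,"ry":0,"rz":-0.03,"fingers":0},{"x":108,"y":270,"z":50,"rx":0,"ry":0,"rz":-0.06,"fingers":0},{"x":126,"y":315,"z":50,"rx":0,"ry":0,"rz":-0.1,"fingers":0},{"x":144,"y":360,"z":50,"rx":0,"ry":0,"rz":-0.14,"fingers":0},{"x":162,"y":405,"z":50,"rx":0,"ry":0,"rz":-0.17,"fingers":0},{"x":180,"y":450,"z":50,"rx":0,"ry":0,"rz":-0.2,"fingers":0},{"x":198,"y":495,"z":50,"rx":0,"ry":0,"rz":-0.23,"fingers":0},{"x":210,"y":540,"z":50,"rx":0,"ry":0,"rz":-0.26,"fingers":0}]'
```

```text
time_s: 1.3
ee_pos: [0.4936, -0.0431, 0.2811]
tcp_rot: [[-0.982, 0.0, 0.189], [-0.189, -0.0, -0.982], [-0.0, -1.0, 0.0]]
ft_force: [0.5, -0.7, 0.1]
gripper_width: 0.0853
```

```bash
python3 -m pendant '[{"x":0,"y":45,"z":0,"rx":0,"ry":0,"rz":0,"fingers":0},{"x":0,"y":90,"z":0,"rx":0,"ry":0,"rz":0,"fingers":0},{"x":-5,"y":135,"z":0,"rx":0,"ry":0,"rz":0,"fingers":0},{"x":-10,"y":180,"z":0,"rx":0,"ry":0,"rz":0,"fingers":0},{"x":-15,"y":225,"z":0,"rx":0,"ry":0,"rz":0,"fingers":0},{"x":-20,"y":270,"z":0,"rx":0,"ry":0,"rz":0,"fingers":0},{"x":-28,"y":315,"z":0,"rx":0,"ry":0,"rz":0,"fingers":0},{"x":-35,"y":355,"z":0,"rx":0,"ry":0,"rz":0,"fingers":0},{"x":-38,"y":380,"z":0,"rx":0,"ry":0,"rz":0,"fingers":0},{"x":-38,"y":380,"z":0,"rx":0,"ry":0,"rz":0,"fingers":0},{"x":-38,"y":380,"z":0,"rx":0,"ry":0,"rz":0,"fingers":0}]'
python3 - <<'E'
from h import *
c=imaging.calibration("wrist"); print(ctrl.sense()["ee_pos"],c)
im=imaging.capture("wrist"); cv2.imwrite("pics/w1.png",im)
np.savez("w1.npz",**c)
E
```

```text
time_s: 2.4
ee_pos: [0.4548, 0.3349, 0.2808]
tcp_rot: [[-0.982, -0.001, 0.191], [-0.191, -0.001, -0.982], [0.001, -1.0, 0.001]]
ft_force: [-0.4, -1.0, -0.4]
gripper_width: 0.0852
[0.4548 0.3349 0.2808] {'camera_matrix': array([[322.7703,   0.    , 255.1928],
       [  0.    , 322.7703, 193.4378],
       [  0.    ,   0.    ,   1.    ]]), 'world_from_camera': array([[ 0.1918,  0.9412,  0.278 ,  0.5254],
       [-0.9814,  0.1839,  0.0545,  0.3486],
       [ 0.0002, -0.2833,  0.959 ,  0.4238],
       [ 0.    ,  0.    ,  0.    ,  1.    ]])}
```

View pics/w1.png

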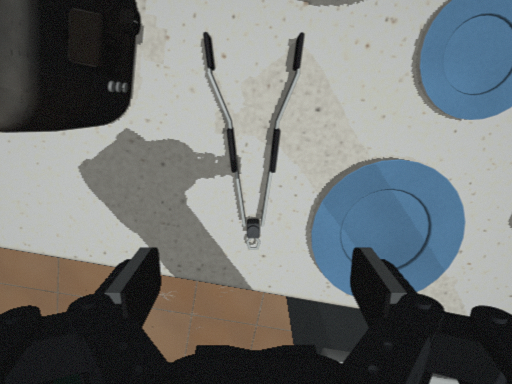

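The wrist view shows the tongs: jaws at (208,51) and (298,51), grips at (232,150) and (274,150), pivot at (253,226). I'll measure these with a mask.

Run:
```python
from h import *
c=dict(np.load("w1.npz")); im=cv2.imread("pics/w1.png"); g=im.max(2)
m=(g<55).astype(np.uint8)
n,l,s,ce=cv2.connectedComponentsWithStats(m)
for i in range(1,n):
    x,y,w,h,a=s[i]
    if a>40 and 195<x<305 and y<240:
        print((x,y,w,h,a),ce[i],onz("",*ce[i],.022,c))
        ys,xs=np.nonzero(l==i)
        print("  ends",onz("",xs[ys<y+3].mean(),y,.034,c)[:2],onz("",xs[ys>y+h-4].mean(),y+h-1,.0,c)[:2], "x-extent at .034:",onz("",x,y+h/2,.034,c)[:2],onz("",x+w-1,y+h/2,.034,c)[:2])
```

```text
(np.int32(204), np.int32(33), np.int32(10), np.int32(37), np.int32(227)) [208.4758  50.9559] [0.5661 0.4112 0.022 ]
  ends [0.5823 0.4152] [0.5488 0.4077] x-extent at .034: [0.5634 0.4141] [0.5653 0.4043]
(np.int32(293), np.int32(33), np.int32(11), np.int32(38), np.int32(224)) [297.6205  51.9375] [0.5847 0.3105 0.022 ]
  ends [0.6024 0.3122] [0.5673 0.3072] x-extent at .034: [0.5819 0.3167] [0.584  0.3057]
(np.int32(227), np.int32(129), np.int32(11), np.int32(43), np.int32(257)) [231.8054 149.8872] [0.459  0.3653 0.022 ]
  ends [0.485  0.3716] [0.4279 0.3584] x-extent at .034: [0.4591 0.3704] [0.4614 0.3585]
(np.int32(269), np.int32(128), np.int32(11), np.int32(44), np.int32(239)) [273.9205 149.4435] [0.4696 0.3138 0.022 ]
  ends [0.4967 0.318 ] [0.4376 0.309 ] x-extent at .034: [0.4695 0.3206] [0.4718 0.3087]
(np.int32(247), np.int32(219), np.int32(12), np.int32(5), np.int32(57)) [252.4561 221.0351] [0.3706 0.322  0.022 ]
  ends [0.378  0.3233] [0.3593 0.32  ] x-extent at .034: [0.3733 0.3296] [0.376  0.3157]
```

```bash
python3 -m pendant '[{"x":5,"y":2,"z":-40,"rx":0,"ry":0,"rz":0,"fingers":0},{"x":9,"y":5,"z":-80,"rx":0,"ry":0,"rz":0,"fingers":0},{"x":9,"y":5,"z":-120,"rx":0,"ry":0,"rz":0,"fingers":0},{"x":9,"y":5,"z":-160,"rx":0,"ry":0,"rz":0,"fingers":0},{"x":9,"y":5,"z":-195,"rx":0,"ry":0,"rz":0,"fingers":0},{"x":9,"y":5,"z":-220,"rx":0,"ry":0,"rz":0,"fingers":0},{"x":9,"y":5,"z":-230,"rx":0,"ry":0,"rz":0,"fingers":0},{"x":9,"y":5,"z":-230,"rx":0,"ry":0,"rz":0,"fingers":0},{"x":9,"y":5,"z":-230,"rx":0,"ry":0,"rz":0,"fingers":0}]'
python3 - <<'E'
from h import *
im=imaging.capture("wrist"); cv2.imwrite("pics/w2.png",im)
E
```

```text
time_s: 3.35
ee_pos: [0.4653, 0.3398, 0.0526]
tcp_rot: [[-0.982, 0.002, 0.188], [-0.188, 0.001, -0.982], [-0.002, -1.0, -0.0]]
ft_force: [-0.3, 0.1, 0.2]
gripper_width: 0.0857
```

View pics/w2.png

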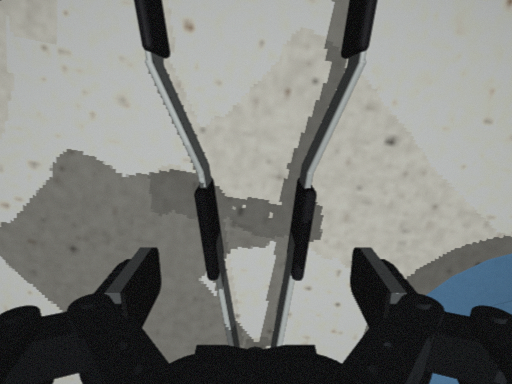

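The wrist view shows the grips at (205,232) and (304,232), centred between the fingers at (148,265) and (362,265). I'll go down and squeeze lightly.

```bash
python3 -m pendant '[{"x":-1,"y":0,"z":-15,"rx":0,"ry":0,"rz":0,"fingers":0},{"x":-1,"y":0,"z":-30,"rx":0,"ry":0,"rz":0,"fingers":0},{"x":-1,"y":0,"z":-42,"rx":0,"ry":0,"rz":0,"fingers":0},{"x":-1,"y":0,"z":-50,"rx":0,"ry":0,"rz":0,"fingers":0},{"x":-1,"y":0,"z":-50,"rx":0,"ry":0,"rz":0,"fingers":0.1},{"x":-1,"y":0,"z":-50,"rx":0,"ry":0,"rz":0,"fingers":0.2},{"x":-1,"y":0,"z":-50,"rx":0,"ry":0,"rz":0,"fingers":0.28},{"x":-1,"y":0,"z":-50,"rx":0,"ry":0,"rz":0,"fingers":0.32},{"x":-1,"y":0,"z":-50,"rx":0,"ry":0,"rz":0,"fingers":0.36},{"x":-1,"y":0,"z":-50,"rx":0,"ry":0,"rz":0,"fingers":0.36},{"x":-1,"y":0,"z":-50,"rx":0,"ry":0,"rz":0,"fingers":0.36},{"x":-1,"y":0,"z":-50,"rx":0,"ry":0,"rz":0,"fingers":0.36}]'
python3 - <<'E'
from h import *
im=imaging.capture("wrist"); cv2.imwrite("pics/w3.png",im)
E
```

```text
time_s: 4.6
ee_pos: [0.4641, 0.3408, 0.0027]
tcp_rot: [[-0.982, 0.002, 0.19], [-0.19, 0.001, -0.982], [-0.002, -1.0, -0.001]]
ft_force: [-0.3, -0.2, 4.5]
gripper_width: 0.055
```

View pics/w3.png

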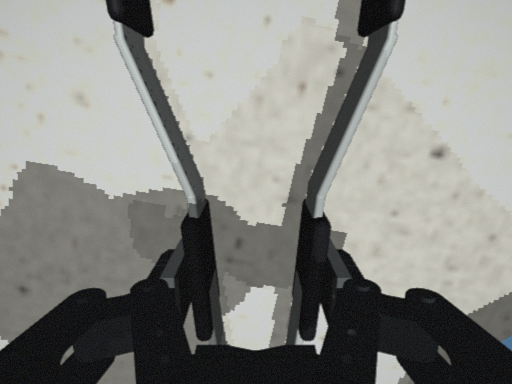

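The wrist view shows the fingers seated outside both grips (about (190,290) and (330,290)). I'll lift gently and check for slip.

```bash
python3 -m pendant '[{"x":0,"y":0,"z":5,"rx":0,"ry":0,"rz":0,"fingers":0.37},{"x":0,"y":0,"z":15,"rx":0,"ry":0,"rz":0,"fingers":0.37},{"x":0,"y":0,"z":30,"rx":0,"ry":0,"rz":0,"fingers":0.37},{"x":0,"y":0,"z":50,"rx":0,"ry":0,"rz":0,"fingers":0.37},{"x":0,"y":0,"z":75,"rx":0,"ry":0,"rz":0,"fingers":0.37},{"x":0,"y":0,"z":100,"rx":0,"ry":0,"rz":0,"fingers":0.37},{"x":0,"y":0,"z":130,"rx":0,"ry":0,"rz":0,"fingers":0.37},{"x":0,"y":0,"z":160,"rx":0,"ry":0,"rz":0,"fingers":0.37},{"x":0,"y":0,"z":185,"rx":0,"ry":0,"rz":0,"fingers":0.37},{"x":0,"y":0,"z":200,"rx":0,"ry":0,"rz":0,"fingers":0.37},{"x":0,"y":0,"z":200,"rx":0,"ry":0,"rz":0,"fingers":0.37}]'
python3 - <<'E'
from h import *
for n in ("wrist","scene"):
    im=imaging.capture(n); cv2.imwrite(f"pics/{n}4.png",im)
E
```

```text
time_s: 5.75
ee_pos: [0.464, 0.3409, 0.2041]
tcp_rot: [[-0.982, 0.004, 0.19], [-0.19, 0.002, -0.982], [-0.004, -1.0, -0.001]]
ft_force: [-0.2, -0.1, -1.2]
gripper_width: 0.0535
```

View pics/wrist4.png

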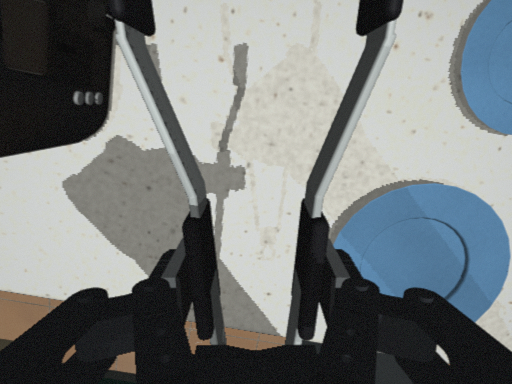

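View pics/scene4.png

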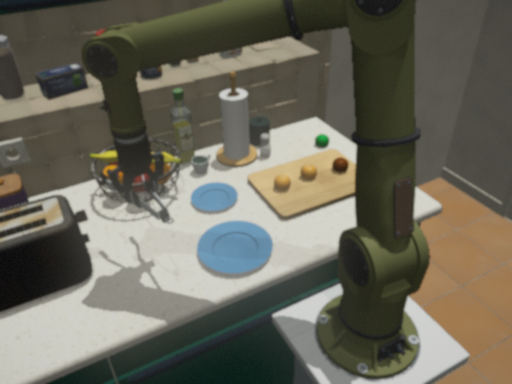

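The tongs lifted cleanly: in the wrist view the grips are unmoved in the fingers at (200,270) and (313,270), and the force shows about 1.2 N. I'll carry them to the board with the jaws pointing +x.

```bash
python3 -m pendant '[{"x":2,"y":-10,"z":5,"rx":0,"ry":0,"rz":0,"fingers":0.37},{"x":5,"y":-30,"z":10,"rx":0,"ry":0,"rz":-0.01,"fingers":0.37},{"x":10,"y":-60,"z":15,"rx":0,"ry":0,"rz":-0.03,"fingers":0.37},{"x":15,"y":-95,"z":15,"rx":0,"ry":0,"rz":-0.05,"fingers":0.37},{"x":20,"y":-130,"z":15,"rx":0,"ry":0,"rz":-0.07,"fingers":0.37},{"x":25,"y":-165,"z":15,"rx":0,"ry":0,"rz":-0.09,"fingers":0.37},{"x":25,"y":-200,"z":15,"rx":0,"ry":0,"rz":-0.11,"fingers":0.37},{"x":25,"y":-235,"z":15,"rx":0,"ry":0,"rz":-0.13,"fingers":0.37},{"x":25,"y":-270,"z":15,"rx":0,"ry":0,"rz":-0.15,"fingers":0.37},{"x":25,"y":-305,"z":15,"rx":0,"ry":0,"rz":-0.17,"fingers":0.37},{"x":20,"y":-340,"z":15,"rx":0,"ry":0,"rz":-0.19,"fingers":0.37},{"x":20,"y":-375,"z":15,"rx":0,"ry":0,"rz":-0.19,"fingers":0.37}]'
python3 -m pendant '[{"x":-4,"y":-35,"z":0,"rx":0,"ry":0,"rz":0,"fingers":0.37},{"x":-9,"y":-70,"z":0,"rx":0,"ry":0,"rz":0,"fingers":0.37},{"x":-14,"y":-105,"z":0,"rx":0,"ry":0,"rz":0,"fingers":0.37},{"x":-19,"y":-140,"z":0,"rx":0,"ry":0,"rz":0,"fingers":0.37},{"x":-24,"y":-175,"z":0,"rx":0,"ry":0,"rz":0,"fingers":0.37},{"x":-34,"y":-210,"z":0,"rx":0,"ry":0,"rz":0,"fingers":0.37},{"x":-44,"y":-245,"z":0,"rx":0,"ry":0,"rz":0,"fingers":0.37},{"x":-54,"y":-270,"z":0,"rx":0,"ry":0,"rz":0,"fingers":0.37},{"x":-59,"y":-288,"z":0,"rx":0,"ry":0,"rz":0,"fingers":0.37},{"x":-61,"y":-294,"z":0,"rx":0,"ry":0,"rz":0,"fingers":0.37},{"x":-61,"y":-294,"z":0,"rx":0,"ry":0,"rz":0,"fingers":0.37},{"x":-61,"y":-294,"z":0,"rx":0,"ry":0,"rz":0,"fingers":0.37}]'
python3 - <<'E'
from h import *
c=imaging.calibration("wrist"); np.savez("w5.npz",**c); im=imaging.capture("wrist"); cv2.imwrite("pics/w5.png",im)
for n in ("side","scene"):
    cv2.imwrite(f"pics/{n}5.png",imaging.capture(n))
E
```

```text
time_s: 7.05
ee_pos: [0.4816, -0.0372, 0.2154]
tcp_rot: [[-1.0, -0.002, -0.0], [0.0, -0.0, -1.0], [0.002, -1.0, 0.0]]
ft_force: [-0.5, 0.1, -1.4]
gripper_width: 0.0538
time_s: 8.25
ee_pos: [0.4225, -0.3277, 0.2159]
tcp_rot: [[-1.0, -0.0, 0.002], [-0.002, 0.001, -1.0], [0.0, -1.0, -0.001]]
ft_force: [-0.4, 0.5, -1.0]
gripper_width: 0.0539
```

View pics/w5.png

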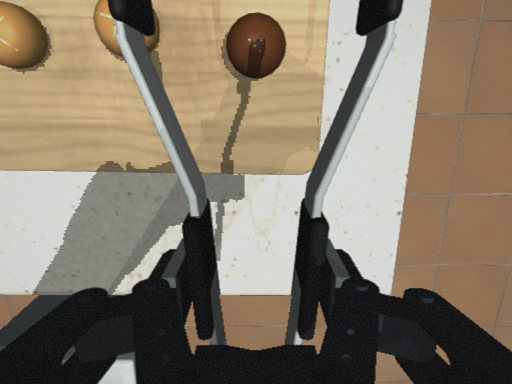

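View pics/side5.png

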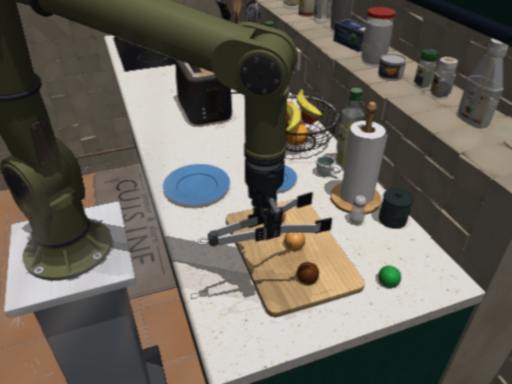

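The wrist view has the dark roll at (256,45), in line with the tongs' centreline, with the pads at columns ~130 and ~380.

Run:
```python
from h import *
c=dict(np.load("w5.npz")); im=cv2.imread("pics/w5.png"); h=cv2.cvtColor(im,cv2.COLOR_BGR2HSV)
# roll
m=cv2.inRange(h,(0,120,30),(12,255,150)); m[:, :210]=0; m[100:]=0; m[:,300:]=0
cs,_=cv2.findContours(m,cv2.RETR_EXTERNAL,cv2.CHAIN_APPROX_NONE); k=max(cs,key=cv2.contourArea)
(u,v),r=cv2.minEnclosingCircle(k); print("roll px",u,v,r)
print("roll",onz("",u,v,.043,c))
pts=np.array([onz("",a,b,.043,c) for a,b in k[:,0]]); print(fitc(pts))
T=.2159-.0027
dk=(im.max(2)<50)
for row in (8,16,24):
    xs=np.nonzero(dk[row])[0]; L=xs[(xs>95)&(xs<200)]; R=xs[(xs>320)&(xs<420)]
    print(row,L.min(),L.max(),R.min(),R.max())
    print(" outer top", onz("",L.min(),row,T+.034,c),onz("",R.max(),row,T+.034,c)," inner bottom",onz("",L.max(),row,T,c),onz("",R.min(),row,T,c))
for P in ((.54,-.3277,T+.017),(.5375,-.3277,T+.034)): print(proj("",P,c))
# pale rolls reprojection baseline
print(proj("",(.5567,-.2153,.043),c))
```

```text
roll px 255.68167114257812 44.7741813659668 31.858739852905273
roll [ 0.5404 -0.3276  0.043 ]
(array([ 0.541 , -0.3277]), np.float64(0.024757374644757028))
8 110 151 359 400
 outer top [ 0.5209 -0.2826  0.2472] [ 0.5211 -0.3722  0.2472]  inner bottom [ 0.5291 -0.2855  0.2132] [ 0.5293 -0.3692  0.2132]
16 113 152 358 397
 outer top [ 0.5187 -0.2833  0.2472] [ 0.5189 -0.3716  0.2472]  inner bottom [ 0.5262 -0.2856  0.2132] [ 0.5264 -0.3691  0.2132]
24 127 154 357 384
 outer top [ 0.5165 -0.2874  0.2472] [ 0.5167 -0.3678  0.2472]  inner bottom [ 0.5232 -0.2862  0.2132] [ 0.5235 -0.369   0.2132]
[255.9475 -40.7525]
[255.9488 -54.7307]
[128.8593  24.3617]
```

```bash
python3 -m pendant '[{"x":1,"y":0,"z":-10,"rx":0,"ry":0,"rz":0,"fingers":0.37},{"x":3,"y":-1,"z":-30,"rx":0,"ry":0,"rz":0,"fingers":0.37},{"x":3,"y":-1,"z":-55,"rx":0,"ry":0,"rz":0,"fingers":0.37},{"x":3,"y":-1,"z":-80,"rx":0,"ry":0,"rz":0,"fingers":0.37},{"x":3,"y":-1,"z":-105,"rx":0,"ry":0,"rz":0,"fingers":0.37},{"x":3,"y":-1,"z":-120,"rx":0,"ry":0,"rz":0,"fingers":0.37},{"x":3,"y":-1,"z":-125,"rx":0,"ry":0,"rz":0,"fingers":0.37},{"x":3,"y":-1,"z":-125,"rx":0,"ry":0,"rz":0,"fingers":0.37},{"x":3,"y":-1,"z":-125,"rx":0,"ry":0,"rz":0,"fingers":0.37}]'
python3 - <<'E'
from h import *
im=imaging.capture("side"); cv2.imwrite("pics/side6.png",im)
cv2.imwrite("pics/side6c.png",cv2.resize(im[170:320,200:400],None,fx=4,fy=4,interpolation=cv2.INTER_CUBIC))
z=.0909
y=ctrl.sense()["ee_pos"]; print(y)
j=y+[.115,0,-.0027+.017]; print(proj("side",j),proj("side",y+[.135,.04,.014]),proj("side",y+[.135,-.04,.014]))
E
```

```text
time_s: 9.3
ee_pos: [0.426, -0.3305, 0.0924]
tcp_rot: [[-1.0, 0.001, 0.001], [-0.001, -0.001, -1.0], [-0.001, -1.0, 0.001]]
ft_force: [-0.8, -0.1, -0.3]
gripper_width: 0.0536
[ 0.4261 -0.3307  0.0927]
[310.7201 253.7137] [310.9112 240.1991] [326.6262 263.7329]
```

View pics/side6c.png

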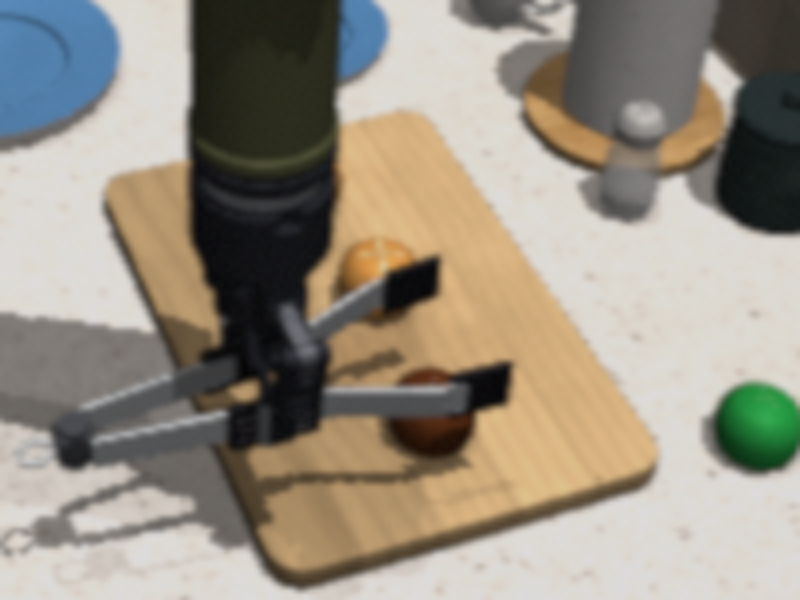

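The zoomed side view shows the open jaws at (411,283) and (488,387), level and where predicted (midpoint within about 1.5 px). I'll go down around the roll.

```bash
python3 -m pendant '[{"x":-1,"y":2,"z":-5,"rx":0,"ry":0,"rz":0,"fingers":0.37},{"x":-1,"y":2,"z":-15,"rx":0,"ry":0,"rz":0,"fingers":0.37},{"x":-1,"y":2,"z":-25,"rx":0,"ry":0,"rz":0,"fingers":0.37},{"x":-1,"y":2,"z":-35,"rx":0,"ry":0,"rz":0,"fingers":0.37},{"x":-1,"y":2,"z":-45,"rx":0,"ry":0,"rz":0,"fingers":0.37},{"x":-1,"y":2,"z":-53,"rx":0,"ry":0,"rz":0,"fingers":0.37},{"x":-1,"y":2,"z":-58,"rx":0,"ry":0,"rz":0,"fingers":0.37},{"x":-1,"y":2,"z":-60,"rx":0,"ry":0,"rz":0,"fingers":0.37},{"x":-1,"y":2,"z":-60,"rx":0,"ry":0,"rz":0,"fingers":0.37},{"x":-1,"y":2,"z":-60,"rx":0,"ry":0,"rz":0,"fingers":0.37}]'
python3 - <<'E'
from h import *
im=imaging.capture("side")
cv2.imwrite("pics/side7c.png",cv2.resize(im[170:320,200:400],None,fx=4,fy=4,interpolation=cv2.INTER_CUBIC))
im=imaging.capture("scene")
cv2.imwrite("pics/scene7c.png",cv2.resize(im[110:230,240:400],None,fx=4,fy=4,interpolation=cv2.INTER_CUBIC))
E
```

```text
time_s: 10.35
ee_pos: [0.4245, -0.3283, 0.0317]
tcp_rot: [[-1.0, 0.001, 0.001], [-0.001, -0.001, -1.0], [-0.001, -1.0, 0.001]]
ft_force: [-0.0, -0.2, -1.4]
gripper_width: 0.054
```

View pics/side7c.png

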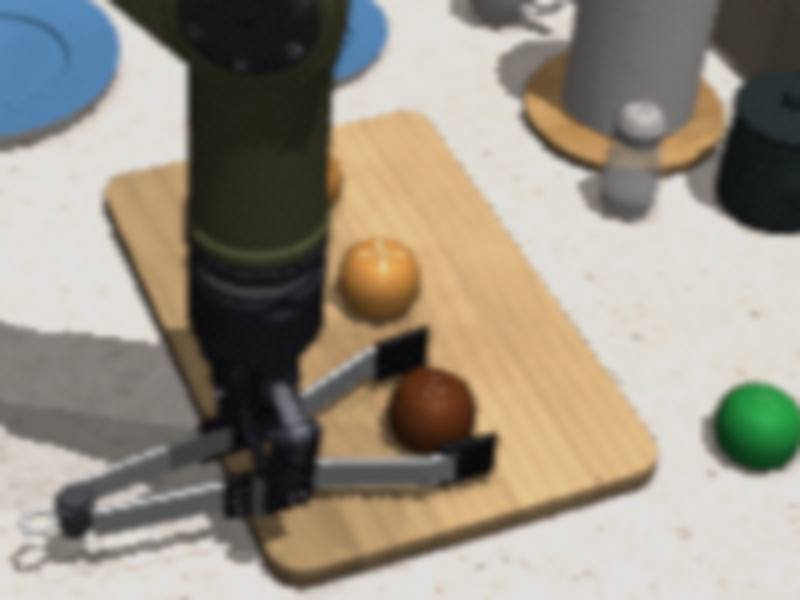

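View pics/scene7c.png

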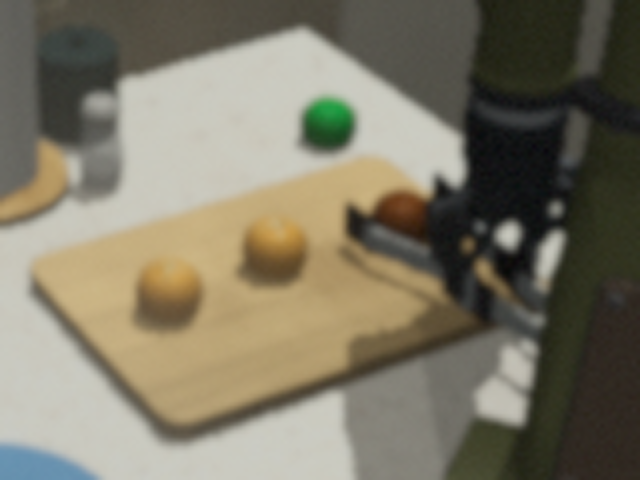

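The roll at (432,411) in the side crop sits between the pads at (402,352) and (473,458). I'll squeeze gradually.

```bash
python3 -m pendant '[{"x":0,"y":0,"z":0,"rx":0,"ry":0,"rz":0,"fingers":0.4},{"x":0,"y":0,"z":0,"rx":0,"ry":0,"rz":0,"fingers":0.43},{"x":0,"y":0,"z":0,"rx":0,"ry":0,"rz":0,"fingers":0.46},{"x":0,"y":0,"z":0,"rx":0,"ry":0,"rz":0,"fingers":0.49},{"x":0,"y":0,"z":0,"rx":0,"ry":0,"rz":0,"fingers":0.52},{"x":0,"y":0,"z":0,"rx":0,"ry":0,"rz":0,"fingers":0.55},{"x":0,"y":0,"z":0,"rx":0,"ry":0,"rz":0,"fingers":0.58},{"x":0,"y":0,"z":0,"rx":0,"ry":0,"rz":0,"fingers":0.65},{"x":0,"y":0,"z":0,"rx":0,"ry":0,"rz":0,"fingers":0.7},{"x":0,"y":0,"z":0,"rx":0,"ry":0,"rz":0,"fingers":0.7},{"x":0,"y":0,"z":0,"rx":0,"ry":0,"rz":0,"fingers":0.7}]'
python3 - <<'E'
from h import *
im=imaging.capture("side")
cv2.imwrite("pics/side8c.png",cv2.resize(im[170:320,200:400],None,fx=4,fy=4,interpolation=cv2.INTER_CUBIC))
E
```

```text
time_s: 11.55
ee_pos: [0.4242, -0.3281, 0.0314]
tcp_rot: [[-1.0, -0.0, 0.001], [-0.001, -0.0, -1.0], [0.0, -1.0, 0.0]]
ft_force: [-1.0, 1.0, 1.6]
gripper_width: 0.0378
```

View pics/side8c.png

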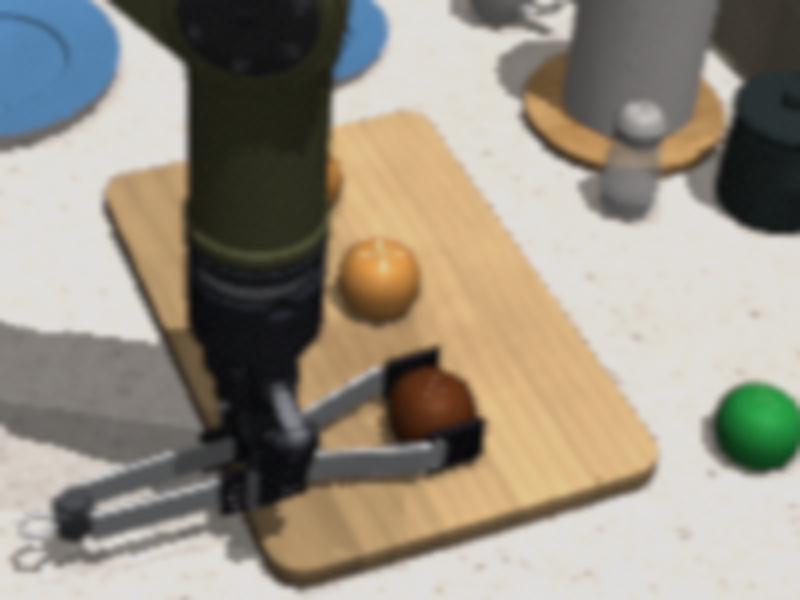

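The pads are now on both sides of the roll at (412,372) and (463,443), and the grip stalled at 38 mm. I'll lift straight up.

```bash
python3 -m pendant '[{"x":0,"y":0,"z":3,"rx":0,"ry":0,"rz":0,"fingers":0.7},{"x":0,"y":0,"z":10,"rx":0,"ry":0,"rz":0,"fingers":0.7},{"x":0,"y":0,"z":20,"rx":0,"ry":0,"rz":0,"fingers":0.7},{"x":0,"y":0,"z":32,"rx":0,"ry":0,"rz":0,"fingers":0.7},{"x":0,"y":0,"z":47,"rx":0,"ry":0,"rz":0,"fingers":0.7},{"x":0,"y":0,"z":65,"rx":0,"ry":0,"rz":0,"fingers":0.7},{"x":0,"y":0,"z":85,"rx":0,"ry":0,"rz":0,"fingers":0.7},{"x":0,"y":0,"z":105,"rx":0,"ry":0,"rz":0,"fingers":0.7},{"x":0,"y":0,"z":120,"rx":0,"ry":0,"rz":0,"fingers":0.7},{"x":0,"y":0,"z":130,"rx":0,"ry":0,"rz":0,"fingers":0.7},{"x":0,"y":0,"z":130,"rx":0,"ry":0,"rz":0,"fingers":0.7}]'
python3 - <<'E'
from h import *
im=imaging.capture("side")
cv2.imwrite("pics/side9c.png",cv2.resize(im[120:320,200:400],None,fx=3,fy=3,interpolation=cv2.INTER_CUBIC))
E
```

```text
time_s: 12.7
ee_pos: [0.425, -0.3287, 0.1632]
tcp_rot: [[-1.0, 0.002, 0.001], [-0.001, -0.002, -1.0], [-0.002, -1.0, 0.002]]
ft_force: [0.5, -0.2, -0.9]
gripper_width: 0.0381
```

View pics/side9c.png

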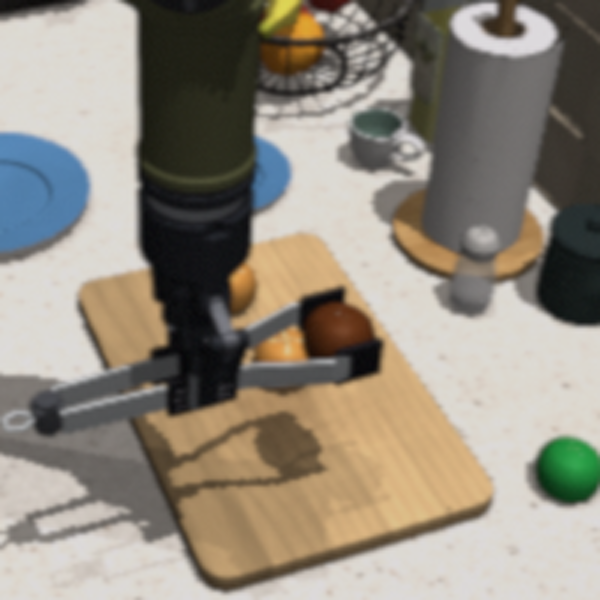

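The roll is held level between the jaws at (335,330) and its shadow is well clear of the board. I'll refine the plate centre, then carry.

Run:
```python
from h import *
def fit(f,n,c,roi):
    im=cv2.imread(f); h=cv2.cvtColor(im,cv2.COLOR_BGR2HSV)
    m=cv2.inRange(h,(90,60,50),(125,255,255)); x0,y0,x1,y1=roi
    k=np.zeros_like(m);k[y0:y1,x0:x1]=m[y0:y1,x0:x1]
    cs,_=cv2.findContours(k,cv2.RETR_EXTERNAL,cv2.CHAIN_APPROX_NONE); q=max(cs,key=cv2.contourArea)[:,0]
    q=q[(q[:,0]<510)&(q[:,1]>1)]
    for z in (.008,.014):
        p=np.array([onz(n,u,v,z,c) for u,v in q]); C,r=fitc(p)
        print(f,z,C,r,np.abs(np.linalg.norm(p[:,:2]-C,axis=1)-r).max())
fit("pics/scene0.png","scene",None,(180,170,250,220))
fit("pics/w1.png","w",dict(np.load("w1.npz")),(405,0,512,135))
```

```text
pics/scene0.png 0.008 [0.6306 0.0919] 0.07051442564466148 0.0031114575981314313
pics/scene0.png 0.014 [0.6231 0.0947] 0.0700203393815219 0.0030896559817443076
pics/w1.png 0.008 [0.6264 0.0913] 0.07464194867570062 0.0008715796016515176
pics/w1.png 0.014 [0.6249 0.0951] 0.07356497462635372 0.0008590039839271452
```

```bash
python3 -m pendant '[{"x":3,"y":10,"z":2,"rx":0,"ry":0,"rz":0,"fingers":0.7},{"x":10,"y":28,"z":5,"rx":0,"ry":0,"rz":0,"fingers":0.7},{"x":18,"y":55,"z":5,"rx":0,"ry":0,"rz":0,"fingers":0.7},{"x":26,"y":85,"z":5,"rx":0,"ry":0,"rz":0,"fingers":0.7},{"x":34,"y":120,"z":5,"rx":0,"ry":0,"rz":0,"fingers":0.7},{"x":42,"y":155,"z":5,"rx":0,"ry":0,"rz":0,"fingers":0.7},{"x":50,"y":190,"z":5,"rx":0,"ry":0,"rz":0,"fingers":0.7},{"x":58,"y":225,"z":5,"rx":0,"ry":0,"rz":0,"fingers":0.7},{"x":66,"y":260,"z":5,"rx":0,"ry":0,"rz":0,"fingers":0.7},{"x":72,"y":295,"z":5,"rx":0,"ry":0,"rz":0,"fingers":0.7},{"x":76,"y":320,"z":5,"rx":0,"ry":0,"rz":0,"fingers":0.7},{"x":78,"y":340,"z":5,"rx":0,"ry":0,"rz":0,"fingers":0.7}]'
```

```text
time_s: 13.95
ee_pos: [0.5013, 0.0151, 0.1655]
tcp_rot: [[-1.0, -0.002, 0.004], [-0.004, 0.001, -1.0], [0.002, -1.0, -0.001]]
ft_force: [0.2, 0.2, -2.4]
gripper_width: 0.0381
```

```bash
python3 -m pendant '[{"x":3,"y":20,"z":-5,"rx":0,"ry":0,"rz":0,"fingers":0.7},{"x":6,"y":40,"z":-12,"rx":0,"ry":0,"rz":0,"fingers":0.7},{"x":8,"y":58,"z":-22,"rx":0,"ry":0,"rz":0,"fingers":0.7},{"x":8,"y":70,"z":-32,"rx":0,"ry":0,"rz":0,"fingers":0.7},{"x":8,"y":78,"z":-40,"rx":0,"ry":0,"rz":0,"fingers":0.7},{"x":8,"y":81,"z":-46,"rx":0,"ry":0,"rz":0,"fingers":0.7},{"x":8,"y":81,"z":-49,"rx":0,"ry":0,"rz":0,"fingers":0.7},{"x":8,"y":81,"z":-49,"rx":0,"ry":0,"rz":0,"fingers":0.7},{"x":8,"y":81,"z":-49,"rx":0,"ry":0,"rz":0,"fingers":0.7},{"x":8,"y":81,"z":-49,"rx":0,"ry":0,"rz":0,"fingers":0.7}]'
python3 - <<'E'
from h import *
for n in ("scene","side","wrist"):
    cv2.imwrite(f"pics/{n}10.png",imaging.capture(n))
s=cv2.imread("pics/scene10.png")[130:230,150:290]; d=cv2.imread("pics/side10.png")[80:220,200:340]
cv2.imwrite("pics/c10.png",np.hstack([cv2.resize(s,(560,400),interpolation=cv2.INTER_CUBIC)]))
cv2.imwrite("pics/d10.png",cv2.resize(d,(560,560),interpolation=cv2.INTER_CUBIC))
p=ctrl.sense(); print(p["ee_pos"],p["ft_force"])
P=p["ee_pos"]+[.1155,0,.0116]; print("pred roll",proj("scene",P),proj("side",P))
E
```

```text
time_s: 14.95
ee_pos: [0.5106, 0.0923, 0.1178]
tcp_rot: [[-1.0, 0.001, -0.0], [0.0, -0.0, -1.0], [-0.001, -1.0, 0.0]]
ft_force: [-0.6, -0.4, -2.1]
gripper_width: 0.038
[0.5104 0.0926 0.1177] [-0.6257 -0.6508 -2.1831]
pred roll [211.2028 164.5186] [274.9552 145.7337]
```

View pics/c10.png

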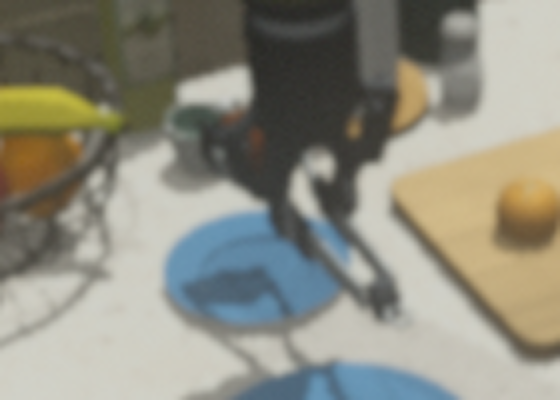

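View pics/side10.png

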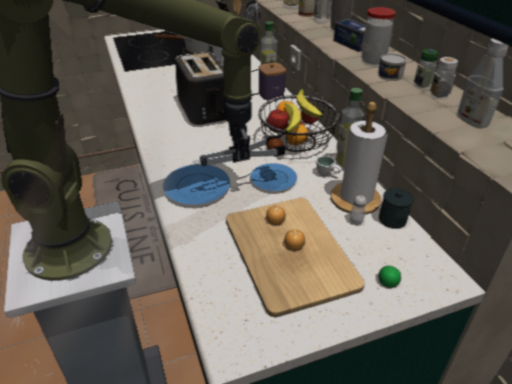

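View pics/wrist10.png

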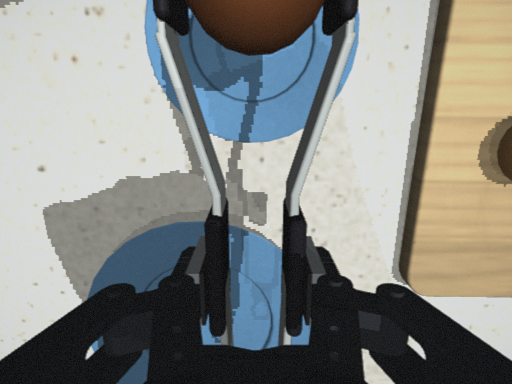

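The roll is over the small plate, and the wrist view shows it at (258,10) centred over the plate. I'll let it settle and do one numeric check of the roll, the pale rolls and the plate.

```bash
python3 -m pendant '[{"x":0,"y":1,"z":0,"rx":0,"ry":0,"rz":0,"fingers":0.7},{"x":0,"y":1,"z":0,"rx":0,"ry":0,"rz":0,"fingers":0.7},{"x":0,"y":1,"z":0,"rx":0,"ry":0,"rz":0,"fingers":0.7},{"x":0,"y":1,"z":0,"rx":0,"ry":0,"rz":0,"fingers":0.7},{"x":0,"y":1,"z":0,"rx":0,"ry":0,"rz":0,"fingers":0.7}]'
python3 - <<'E'
from h import *
a=cv2.imread("pics/side0.png"); b=imaging.capture("side"); cv2.imwrite("pics/side11.png",b)
s0=cv2.imread("pics/scene0.png"); s1=imaging.capture("scene")
def cen(im,lo,hi,roi):
    x0,y0,x1,y1=roi; h=cv2.cvtColor(im[y0:y1,x0:x1],cv2.COLOR_BGR2HSV); m=cv2.inRange(h,lo,hi); ys,xs=np.nonzero(m); return xs.mean()+x0,ys.mean()+y0,len(xs)
for nm,roi in (("pmid",(298,160,322,184)),("pleft",(272,174,294,196))):
    lo,hi=(8,120,150),(20,255,255)
    print(nm,cen(s0,lo,hi,roi),cen(s1,lo,hi,roi))
d=b[120:170,250:300]; cv2.imwrite("pics/d11.png",cv2.resize(b[110:210,220:320],(600,600),interpolation=cv2.INTER_CUBIC))
h=cv2.cvtColor(s1,cv2.COLOR_BGR2HSV); m=cv2.inRange(h,(90,60,50),(125,255,255)); k=np.zeros_like(m); k[170:220,180:250]=m[170:220,180:250]
h=cv2.cvtColor(s0,cv2.COLOR_BGR2HSV); m0=cv2.inRange(h,(90,60,50),(125,255,255)); k0=np.zeros_like(m); k0[170:220,180:250]=m0[170:220,180:250]
print([ (np.nonzero(q)[1].min(),np.nonzero(q)[1].max(),np.nonzero(q)[0].max()) for q in (k0,k)])
print(proj("side",ctrl.sense()["ee_pos"]+[.1155,0,.0116]))
E
```

```text
time_s: 15.6
ee_pos: [0.5102, 0.0939, 0.1173]
tcp_rot: [[-1.0, -0.0, 0.001], [-0.001, -0.0, -1.0], [0.0, -1.0, 0.0]]
ft_force: [-0.4, -0.2, -0.9]
gripper_width: 0.0381
pmid (np.float64(308.89285714285717), np.float64(168.07142857142858), 84) (np.float64(308.86021505376345), np.float64(168.81720430107526), 93)
pleft (np.float64(282.08235294117645), np.float64(178.96470588235294), 85) (np.float64(282.09574468085106), np.float64(179.64893617021278), 94)
[(np.int64(192), np.int64(236), np.int64(210)), (np.int64(192), np.int64(236), np.int64(210))]
[274.7026 145.6369]
```

View pics/d11.png

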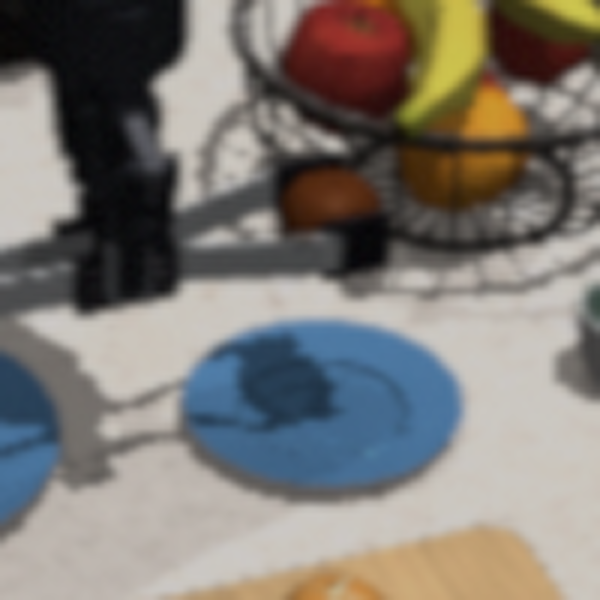

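The side crop shows the roll at (330,210), i.e. full-image (275,145), which matches the prediction. The plate and pale rolls haven't moved, so I'm handing in.

```bash
python3 -c "
from rig import ctrl
ctrl.job_done(); s=ctrl.sense(); print(s['time_s'],s['ee_pos'],s['gripper_width'])"
```

```text
the job is handed in; nothing more can be done
the job is handed in; nothing more can be done
```

I picked up the tongs by their black grips, took the dark roll off the board between the jaws, and handed in at about 15.7 s (limit 43 s) still holding it over the small blue plate.

- **Roll:** it is at about (0.626, 0.094), within about 2 mm of the measured plate centre (0.6255, 0.094). Its underside is at about z = 0.108, roughly 95 mm above the rim. In the side view it sits at (275,145), where I predicted it.
- **Grip:** stable at 38 mm over the grips, slightly tighter than the listed 40 mm, with no slip seen.
- **Left alone:** the plate's outline is unchanged in the scene view. The pale rolls' centres shifted by under 1 pixel, which I put down to lighting.
- **Disagreements:**
  - The scene and side cameras placed the dark roll 5–8 mm apart on the roll-height plane. I used their triangulated point and the wrist view instead; those agreed to within about 3 mm.
  - The plate fitted slightly small in the scene view (70 mm radius instead of 75), but its centre agreed with the wrist view to about 2 mm.
- **Rejected command:** my first move was refused for missing fields and moved nothing.
- **Not checked:** no state reading was available after hand-in.

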